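# Short spin on the bench spinner

## Task

Give the tubes a short spin at top speed: press the spinner's round start button fully down and let it come back up, then turn the lever dial clockwise by its upright post, past the first two clicks to the third and last one, and hold it there against its return spring. The program finishes while still holding the post with the fingers at the third click, and the bottle, the measuring cylinder and the tube rack stay standing where they are.

Things in the scene. Friction and masses are not known exactly. Their poses are not given: they have to be found in the camera images.
- spinner: Bench-top tube spinner, fixed: white housing 220 (its x) by 320 (its y) by 100 mm high, flat deck. Origin at the centre of its underside, z up; its front looks along its own -x. Position and yaw vary. A clear rotor dome (radius 88 mm, 40 mm above the deck) stands on the +y part, centred at (0, 62) mm; dial and button are on the -y part.
- dial_turn (a joint): Angle of the lever dial, rad: 0 at rest, grows clockwise seen from above, hard stop at 1.28. Sprung clicks at 0.4, 0.8, 1.2 with humps at 0.2, 0.6, 1.0; none holds it: the return spring always turns it back to 0 when let go. Push needed at the post, across the lever: 3 N at first, up to 8 N over the last hump, 6 N to hold at the third click.
- dial_axis (a point): Fixed point on the dial's vertical axis, at the underside of its disc: (35, -88, 101) mm in the spinner's frame, 1 mm above the deck.
- dial: The lever dial: grey disc, radius 34 mm, 14 mm high, with a black lever on it (16 mm wide, its top 22 mm above the disc's underside) reaching 51 mm out from the axis, and on the lever's end an upright round black post. Origin at point dial_axis; it turns with the dial, and with joint dial_turn at 0 its axes are the spinner's.
- post_mid (a point): Point on the axis of the dial's post (diameter 14 mm, from 22 to 62 mm above point dial_axis), 47 mm above it and 42 mm from the dial's axis: where to take or push it; moves with the dial. From the axis it starts 0.6 rad on the -y side of the spinner's own -x direction; at the third click it is 0.6 rad on the +y side. It is round, so it can turn between pads.
- start (a joint): Travel of the start button in m: 0 up, 0.006 fully down (springs back when let go; about 5 N at the bottom).
- start_top (a point): Centre of the top of the round start button (26 mm in diameter, grey, in a black housing on the deck) at the front of the deck, 110 mm in front of the dial's axis (along the spinner's -x). It is pressed straight down and the point moves with it.
- bottle: Bystander: plastic bottle, 68 mm in diameter, 150 mm tall, loose on the bench on the spinner's +y side. Origin at the centre of its underside, z up.
- measure: Bystander: glass measuring cylinder, 32 mm in diameter on a 64 mm foot, 190 mm tall, loose on the bench on the spinner's +y side. Origin at the centre of its underside, z up.
- rack: Bystander: white wire rack with capped tubes, 96 by 186 mm, 60 mm high (92 mm over the tubes), loose on the bench on the spinner's -y side. Origin at the centre of its underside, z up.

How it is judged:
On the way, in this order (a step that is already met when the one before it is completed fails the run):
1. the start button is fully down (value of joint start above 0.0052 m), for 0.05 s.
2. the start button is up again (value of joint start below 0.001 m), for 0.1 s.
3. the dial has passed its second click (value of joint dial_turn above 0.9 rad).
4. the fingers hold the dial at its third click (value of joint dial_turn above 1.1 rad and contact force between the fingers and dial above 1 N), for 0.5 s.
At the end, for the whole second after the job is handed in: The fingers hold the post (more than 1 N) with the dial at its third click (above 1.1 rad) through the last second; the start button is up (under 1 mm); bottle, cylinder and rack are within 30 mm of where they stood (all of step 4 and value of joint start below 0.001 m and distance of each of bottle, measure, rack from where it was at the start of the episode below 0.03 m); the arm keeps its last pose, push and grip.
It fails at once if a bystander is tipped or shoved (angle between any of bottle, measure, rack's own z axis and vertical above 0.4 rad or distance of any of bottle, measure, rack from where it was at the start of the episode above 0.03 m).
It also fails if it takes over 45 s, if anything falls off the work surface, if the arm or the gripper's body presses on something with over 40 N, if the wrist force passes 120 N, or if a joint passes its speed limit or range.

## Robot

A 6-joint arm with a two-finger parallel gripper is mounted at the origin on the work surface. World frame = base frame: x ahead of the robot, y to its left, z up, the work surface at z = 0. Lengths are in m, angles in rad, forces in N, time in s.
With the tool pointing down it reaches from about 0.35 to 0.85 m from the base axis. Payload 8.1 kg.
Tool frame: the origin (TCP) lies midway between the tips of the shut fingers; the grasp point (between the pads) lies 19 mm behind it (robot.tcp_to_grasp is the distance from the TCP to the grasp point, in m); z points along the fingers, y is the direction in which the jaws open and shut (so a half turn about z gives the same grasp; the last joint's range is limited). The gripper opens to 93 mm and grips with 3 to 60 N. Pads are 15 mm wide; open, the fingers measure 128 mm over their backs; the gripper's body (75 mm by 188 mm) begins 65 mm behind the grasp point.
Start: joints at [-1.286, 0.13, 1.488, -0, 1.523, -0.085], TCP at [0.217, -0.559, 0.219] pointing down, gripper open.
Joint ranges: [-2.96, 2.96], [-0.89, 2.26], [0.02, 2.5], [-1.34, 4.48], [0, 2.73], [-2.66, 2.66]. Speed limits (rad/s): [2.39, 2.39, 2.79, 3.14, 3.14, 3.14].

## Interface

Orientations are given as a rotation vector (axis times angle).
In Python, from plant import robot gives the robot as it stands.
- The arm moves only by the tool send_rows, never from a script. Its argument "series" is a list of rows, each an object of numbers: "wx", "wy", "wz": the turn, a rotation vector about the world's x, y, z in rad; "dx", "dy", "dz": the shift along the world's x, y, z in cm; "fingers": the closure in counts, from 0 (fully open) to 255 (shut). In form: [{"wx": .., "wy": .., "wz": .., "dx": .., "dy": .., "dz": .., "fingers": ..}, ...]. A call has 1 to 20 rows; each row shifts and turns the pose as measured when the row begins; what a row does not reach is not made up. A row lasts 1/12 s, in which the tool goes at most 41.7 mm and 7.16 degrees, less where a joint would pass 70% of its speed; a pose out of reach is approached as far as the arm can. A call is refused whole if a number of a shift passes 4.17 or a number of a turn 0.125, either way. A call with a gripper value outside its range is refused whole. The fingers move at their own pace and stop on an object; "newtons" is the grip in N (left out, the last holds). Time passes only in rows, so rows that do not move let the fingers close. It gives the time, the measured TCP pose, the force and the opening at its end, in the units of the state.
- robot.read_state(): the state, without advancing time (a new reading comes with each control period).
- robot.read_camera(name): name is "side" or "top"; returns the picture (384x512x3 uint8, red, green, blue); there is no depth.
- robot.camera_info(name): a dict with "intrinsics" (3x3 intrinsics, pixels), "extrinsics" (4x4, takes a point from world to camera coordinates). Camera axes: x right, y up, looking along -z (the intrinsics and any distortion apply to the point x, -y, -z); pixel columns grow to the right and rows downward; lengths in m; the calibration is good to about 2 mm. A picture is of the moment at which its call begins. camera_info takes no time and is no camera call.
- robot.close_job(): hands the job in, once; it reports no verdict.
The state is a dict: "t": time; "q": joint angles; "dq": joint speeds; "joint_torque": joint torques, N m; "tool_pos": TCP position; "orientation": TCP orientation; "force": force on the tool from outside, world axes, zero at the start; "wrist_torque": the same for the moment, N m; "opening": finger opening in m.
Only numpy, scipy, OpenCV 4.12 (cv2) and the standard library are available. Lean on these libraries where they do the work, as an engineer would, in place of code of your own. Each camera call takes 0.05 s, during which the arm holds its last target.

## Working session

There is one attempt and no reset: what is moved stays moved. The work goes in short steps, Python scripts to look and compute and a tool call to move; the robot and the scene stay as the last step left them, time stands still between calls to the robot, and variables do not carry over. Pictures are saved under pics/ and viewed, and the job is handed in when it is done.

Besides the shell and the picture viewer there is one more tool, called after "Request:" as name(argument=value, ...), one argument or row to a line, values as JSON. send_rows: Moves the arm, as the interface text tells. Its arguments: {"type":"object","properties":{"series":{"type":"array","items":{"type":"object","properties":{"wx":{"type":"number"},"wy":{"type":"number"},"wz":{"type":"number"},"dx":{"type":"number"},"dy":{"type":"number"},"dz":{"type":"number"},"fingers":{"type":"number"}}}},"newtons":{"type":"number"}},"required":["series"]}

```bash
mkdir -p pics; ls; python3 - <<'E'
from plant import robot
import cv2,numpy as np
for n in("side","top"):
    im=robot.read_camera(n);cv2.imwrite(f"pics/{n}0.png",im[:,:,::-1])
    c=robot.camera_info(n);print(n,{k:np.round(v,4).tolist() if not isinstance(v,str) else v for k,v in c.items()})
print(robot.read_state())
E
```

```text
pics
side {'intrinsics': [[417.9689, 0.0, 260.8296], [0.0, 417.9689, 190.1073], [0.0, 0.0, 1.0]], 'extrinsics': [[0.9684, -0.2494, 0.0069, -0.5562], [0.1668, 0.6676, 0.7256, -0.2354], [-0.1856, -0.7015, 0.6881, -0.9468], [0.0, 0.0, 0.0, 1.0]]}
top {'intrinsics': [[377.3966, 0.0, 251.9246], [0.0, 377.3966, 190.2646], [0.0, 0.0, 1.0]], 'extrinsics': [[-0.021, -0.9997, 0.0133, 0.0806], [0.9969, -0.02, 0.076, -0.5838], [-0.0757, 0.0149, 0.997, -1.0833], [0.0, 0.0, 0.0, 1.0]]}
{'t': 0.1, 'q': array([-1.28639732e+00,  1.31089422e-01,  1.48919240e+00, -3.34292902e-06,
        1.52299032e+00, -8.53749087e-02]), 'dq': array([-0.00113111, -0.00139156, -0.00258317, -0.00025317, -0.00157549,
       -0.00299592]), 'joint_torque': array([ 2.35297201e-03, -5.61340427e+01, -4.93094838e+01,  7.72373937e-02,
        2.91246304e-02, -1.62141907e-05]), 'tool_pos': array([ 0.21672962, -0.55893003,  0.21767799]), 'orientation': array([-3.08640818e+00, -5.77229081e-01,  2.67170435e-04]), 'force': array([-0.02473892, -0.19511397,  0.06479879]), 'wrist_torque': array([-0.01115415,  0.03147918, -0.08456765]), 'opening': 0.09297686033229878}
```

View pics/side0.png

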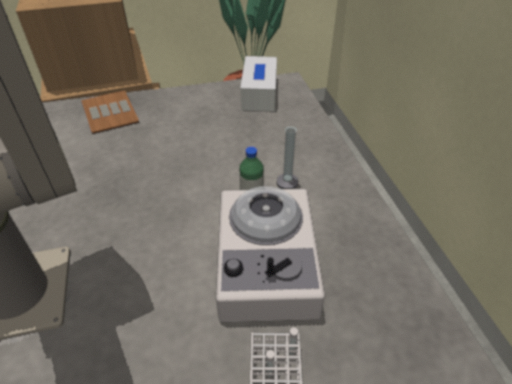

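View pics/top0.png

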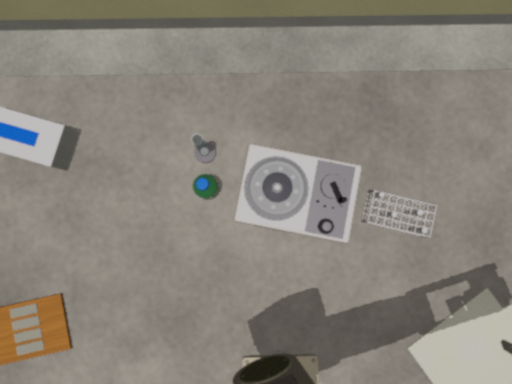

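```bash
python3 - <<'E'
import cv2
a=cv2.imread("pics/top0.png")[135:255,225:445];cv2.imwrite("pics/topz.png",cv2.resize(a,None,fx=3.6,fy=3.6,interpolation=2))
a=cv2.imread("pics/side0.png")[180:330,205:335];cv2.imwrite("pics/sidez.png",cv2.resize(a,None,fx=4,fy=4,interpolation=2))
E
```

```text
(no output)
```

View pics/topz.png

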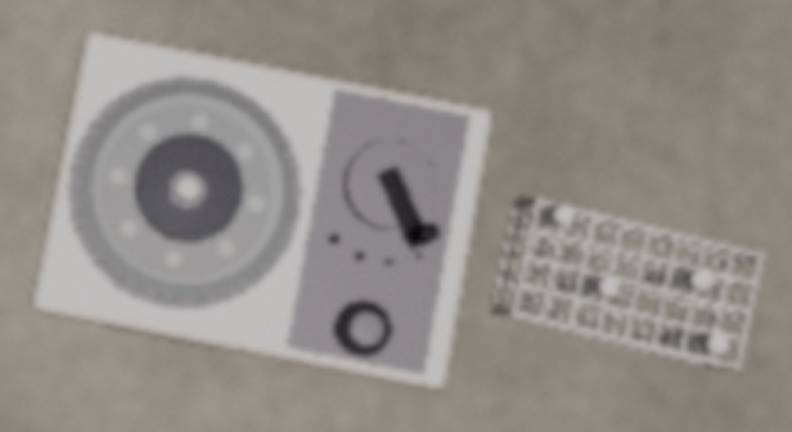

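View pics/sidez.png

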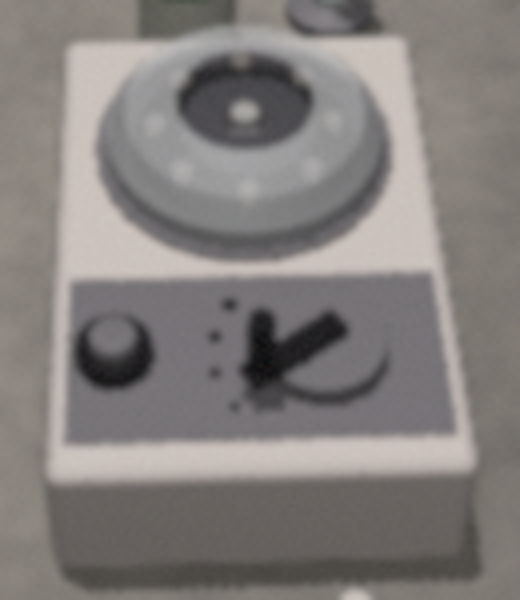

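```bash
cat > h.py <<'E'
import numpy as np,cv2
from plant import robot
def cam(n):
    c=robot.camera_info(n);return np.array(c["intrinsics"]),np.array(c["extrinsics"])
def ray(n,p):
    K,E=cam(n);R=E[:3,:3];d=np.array([(p[0]-K[0,2])/K[0,0],-(p[1]-K[1,2])/K[1,1],-1.]);return -R.T@E[:3,3],R.T@d
def onz(n,p,z):
    o,d=ray(n,p);return o+d*(z-o[2])/d[2]
def proj(n,P):
    K,E=cam(n);c=E[:3,:3]@P+E[:3,3];return np.array([K[0,0]*c[0]/-c[2]+K[0,2],K[1,1]*-c[1]/-c[2]+K[1,2]])
def tri(p,q):
    o,d=ray("side",p);O,D=ray("top",q);d/=np.linalg.norm(d);D/=np.linalg.norm(D)
    s=np.linalg.lstsq(np.c_[d,-D],O-o,rcond=None)[0];a=o+s[0]*d;b=O+s[1]*D
    return (a+b)/2,np.linalg.norm(a-b)
E
python3 - <<'E'
from h import *
np.set_printoptions(precision=4,suppress=True)
im=cv2.imread("pics/top0.png");g=cv2.cvtColor(im,6)
m=np.zeros_like(g);m[135:255,225:362]=(g[135:255,225:362]>165)
n,l,s,c=cv2.connectedComponentsWithStats(m);i=1+np.argmax(s[1:,4]);
h=cv2.convexHull(np.argwhere(l==i)[:,::-1].astype(np.int32))[:,0]
print("thr",g[200,240:250],s[i])
W=np.array([onz("top",p,.1)[:2] for p in h.astype(float)])
r=cv2.minAreaRect((W*1000).astype(np.float32));print("rect top",r,cv2.boxPoints(r))
# button dark ring: 
def comp(f,roi,lo,zs,n):
    im=cv2.imread(f);g=cv2.cvtColor(im,6);x0,x1,y0,y1=roi
    m=np.zeros_like(g);m[y0:y1,x0:x1]=g[y0:y1,x0:x1]<lo
    k,l,s,c=cv2.connectedComponentsWithStats(m)
    for i in range(1,k):
        if s[i,4]>8: print(n,s[i],c[i],[onz(n,c[i],z) for z in zs])
comp("pics/top0.png",(305,355,160,240),75,(.1,.12,.148),"top")
comp("pics/side0.png",(222,305,250,290),65,(.1,.12,.148),"side")
# top bright inside button
E
```

```text
thr [189 189 191 189 188 183 169 150 142 136] [ 235  144  126   98 2897]
rect top ((570.62646484375, -55.617645263671875), (312.51129150390625, 213.59127807617188), 77.65399932861328) [[ 432.8908 -185.4253]
 [ 641.5426 -231.0942]
 [ 708.3621   74.19  ]
 [ 499.7103  119.8589]]
top [331 182  15  21 126] [337.4762 193.0397] [array([ 0.5671, -0.1634,  0.1   ]), array([ 0.5659, -0.1585,  0.12  ]), array([ 0.5641, -0.1517,  0.148 ])]
top [318 219  15  14  82] [323.8293 225.439 ] [array([ 0.48  , -0.1229,  0.1   ]), array([ 0.4804, -0.1189,  0.12  ]), array([ 0.481 , -0.1132,  0.148 ])]
side [266 258  26  21 269] [275.658  266.9219] [array([ 0.5695, -0.1418,  0.1   ]), array([ 0.5649, -0.1557,  0.12  ]), array([ 0.5585, -0.1751,  0.148 ])]
side [224 262  19  15 155] [233.2581 270.471 ] [array([ 0.4808, -0.1287,  0.1   ]), array([ 0.4786, -0.143 ,  0.12  ]), array([ 0.4756, -0.1629,  0.148 ])]
side [283 275  16   5  17] [290.8235 277.9412] [array([ 0.5923, -0.1761,  0.1   ]), array([ 0.5871, -0.1891,  0.12  ]), array([ 0.5798, -0.2072,  0.148 ])]
```

```bash
python3 - <<'E'
from h import *
np.set_printoptions(precision=4,suppress=True)
for nme,f,x0,x1,y0,y1,lo in (("top","pics/top0.png",312,340,214,240,100),("side","pics/side0.png",222,246,255,282,85)):
    g=cv2.cvtColor(cv2.imread(f),6);print(nme);print(g[y0:y1,x0:x1] if nme=="top" else g[y0:y1,x0:x1])
print("button",tri((233,263.5),(325.8,226.1)))
print("post top",tri((270.7,259),(343,199.5)))
print("dial disc top?",onz("top",(225+392/3.6,135+184/3.6),.115))
print("dome centre",onz("top",(225+186/3.6,135+190/3.6),.14))
c,s=np.cos(-.2155),np.sin(-.2155);R=np.array([[c,-s],[s,c]])
for n,p in dict(dial=(35,-88),btn=(-75,-88),dome=(0,62),post=(35-42*np.cos(.6),-88-42*np.sin(.6)),post3=(35-42*np.cos(.6),-88+42*np.sin(.6))).items(): print(n,np.array([.5706,-.0556])+R@np.array(p)/1000)
E
```

```text
top
[[141 140 141 141 142 141 140 140 141 139 139 139 139 139 139 140 139 139
  138 140 139 139 139 139 138 138 138 138]
 [141 142 141 140 140 140 140 140 140 139 140 140 140 140 140 139 140 139
  140 139 140 141 139 138 139 139 138 137]
 [142 142 142 140 141 141 140 140 139 141 139 141 139 138 139 139 139 139
  139 140 140 138 139 137 138 138 138 138]
 [141 142 142 141 141 141 140 140 139 139 137 136 130 130 129 133 135 137
  139 140 139 140 139 137 138 138 138 137]
 [141 141 141 142 140 140 139 139 137 130 122 118 110 103 103 113 119 125
  133 136 139 139 138 139 139 139 138 138]
 [142 141 140 142 141 141 141 136 125 104  83  73  64  63  62  69  76  95
  114 131 136 139 140 138 140 139 138 139]
 [141 142 141 142 142 140 137 127 101  70  50  48  48  50  51  52  50  61
   86 109 127 136 140 140 138 139 138 138]
 [142 142 140 142 140 138 128 103  69  47  46  50  63  76  81  79  71  60
   56  79 108 131 138 139 139 139 138 139]
 [141 141 142 142 140 135 114  76  49  47  51  72  95 111 118 116 104  89
   66  61  88 122 136 139 139 138 139 139]
 [142 142 142 141 139 130 100  61  43  46  
[... 4325 characters left out ...]
112 110 111 114 116 117
  119 118 117 116 119 118]
 [129 118 117 118 119 118 116 118 118 117 115 116 117 116 117 118 120 117
  117 117 117 116 118 117]
 [129 118 116 117 117 116 118 118 116 117 117 118 118 116 117 118 118 118
  120 117 117 117 117 117]
 [127 119 117 117 116 119 118 118 119 118 118 117 116 119 118 119 118 118
  116 117 118 118 117 117]]
button (array([ 0.4802, -0.1246,  0.1187]), np.float64(0.0032684857766574734))
post top (array([ 0.5489, -0.1628,  0.1604]), np.float64(0.004984581149958502))
dial disc top? [ 0.585  -0.1508  0.115 ]
dome centre [0.5816 0.0054 0.14  ]
dial [ 0.586 -0.149]
btn [ 0.4785 -0.1255]
dome [0.5839 0.005 ]
post [ 0.547  -0.1648]
post3 [ 0.5572 -0.1185]
```

Request:
send_rows(
  series=[
    {"dx": 1.0, "dy": 1.6, "fingers": 255},
    {"dx": 2, "dy": 3.3, "fingers": 255},
    {"dx": 2, "dy": 3.3, "fingers": 255},
    {"dx": 2, "dy": 3.3, "fingers": 255},
    {"dx": 2, "dy": 3.3, "fingers": 255},
    {"dx": 2, "dy": 3.3, "fingers": 255},
    {"dx": 2, "dy": 3.3, "fingers": 255},
    {"dx": 2, "dy": 3.3, "fingers": 255},
    {"dx": 2, "dy": 3.3, "fingers": 255},
    {"dx": 2, "dy": 3.3, "fingers": 255},
    {"dx": 2, "dy": 3.3, "fingers": 255},
    {"dx": 2, "dy": 3.3, "fingers": 255},
    {"fingers": 255},
    {"fingers": 255},
  ],
  newtons=20,
)

```text
schema error: expected keys wx, wy, wz, dx, dy, dz, fingers
```

All keys are needed.

Request:
send_rows(
  series=[
    {"wx": 0, "wy": 0, "wz": 0, "dx": 1.0, "dy": 1.6, "dz": 0, "fingers": 255},
    {"wx": 0, "wy": 0, "wz": 0, "dx": 2, "dy": 3.3, "dz": 0, "fingers": 255},
    {"wx": 0, "wy": 0, "wz": 0, "dx": 2, "dy": 3.3, "dz": 0, "fingers": 255},
    {"wx": 0, "wy": 0, "wz": 0, "dx": 2, "dy": 3.3, "dz": 0, "fingers": 255},
    {"wx": 0, "wy": 0, "wz": 0, "dx": 2, "dy": 3.3, "dz": 0, "fingers": 255},
    {"wx": 0, "wy": 0, "wz": 0, "dx": 2, "dy": 3.3, "dz": 0, "fingers": 255},
    {"wx": 0, "wy": 0, "wz": 0, "dx": 2, "dy": 3.3, "dz": 0, "fingers": 255},
    {"wx": 0, "wy": 0, "wz": 0, "dx": 2, "dy": 3.3, "dz": 0, "fingers": 255},
    {"wx": 0, "wy": 0, "wz": 0, "dx": 2, "dy": 3.3, "dz": 0, "fingers": 255},
    {"wx": 0, "wy": 0, "wz": 0, "dx": 2, "dy": 3.3, "dz": 0, "fingers": 255},
    {"wx": 0, "wy": 0, "wz": 0, "dx": 2, "dy": 3.3, "dz": 0, "fingers": 255},
    {"wx": 0, "wy": 0, "wz": 0, "dx": 2, "dy": 3.3, "dz": 0, "fingers": 255},
    {"wx": 0, "wy": 0, "wz": 0, "dx": 0, "dy": 0, "dz": 0, "fingers": 255},
  ],
  newtons=20,
)

```text
t: 1.18
tool_pos: [0.4478, -0.1596, 0.2107]
orientation: [-3.08, -0.563, 0.006]
force: [0.3, -0.3, 0.0]
opening: 0.0106
```

Request:
send_rows(
  series=[
    {"wx": 0, "wy": 0, "wz": 0, "dx": 1.6, "dy": 1.7, "dz": -1.5, "fingers": 255},
    {"wx": 0, "wy": 0, "wz": 0, "dx": 1.5, "dy": 1.7, "dz": -2, "fingers": 255},
    {"wx": 0, "wy": 0, "wz": 0, "dx": 0, "dy": 0, "dz": -1.5, "fingers": 255},
    {"wx": 0, "wy": 0, "wz": 0, "dx": 0, "dy": 0, "dz": -1, "fingers": 255},
    {"wx": 0, "wy": 0, "wz": 0, "dx": 0, "dy": 0, "dz": 0, "fingers": 255},
  ],
)

```text
t: 1.6
tool_pos: [0.4805, -0.1213, 0.1484]
orientation: [-3.079, -0.575, 0.005]
force: [-0.3, -0.1, -0.3]
opening: 0.0005
```

```bash
python3 - <<'E'
from h import *
for n,(x0,x1,y0,y1) in dict(side=(195,345,170,320),top=(225,365,135,255)).items():
    im=robot.read_camera(n)[y0:y1,x0:x1,::-1];cv2.imwrite(f"pics/{n}1.png",cv2.resize(im,None,fx=4,fy=4,interpolation=2))
s=robot.read_state();print(s["t"],s["tool_pos"],s["orientation"],s["force"],s["opening"])
E
```

```text
1.7 [ 0.48123643 -0.12217908  0.15062684] [-3.08039569e+00 -5.73770456e-01  1.79697052e-03] [ 0.60512568 -0.16503161 -0.85473035] 0.00027002756428594197
```

View pics/side1.png

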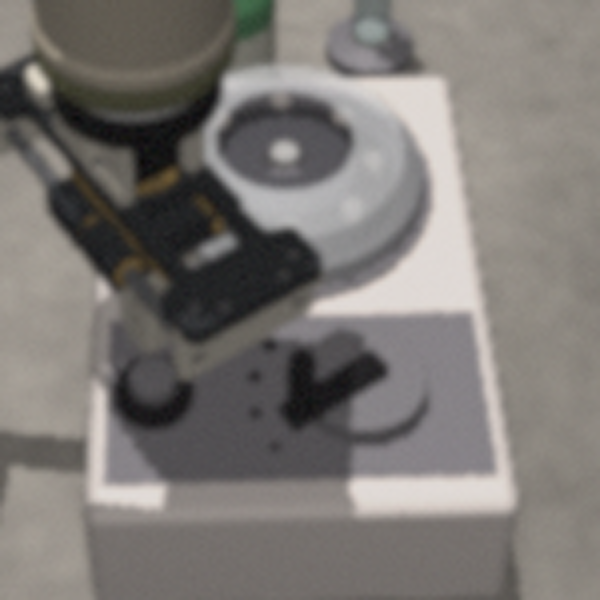

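View pics/top1.png

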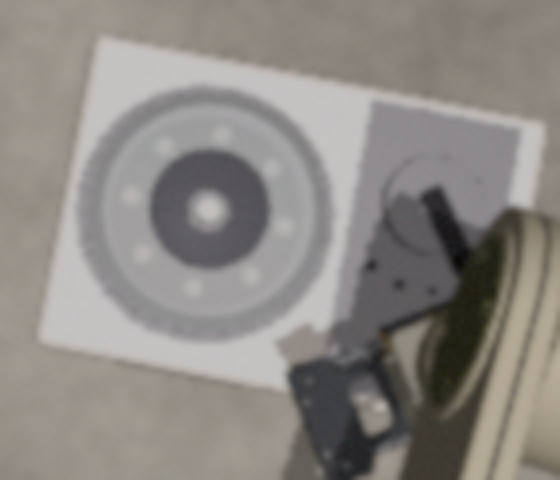

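Request:
send_rows(
  series=[
    {"wx": 0, "wy": 0, "wz": 0, "dx": -0.1, "dy": -0.2, "dz": -1.0, "fingers": 255},
    {"wx": 0, "wy": 0, "wz": 0, "dx": -0.1, "dy": -0.1, "dz": -1.0, "fingers": 255},
    {"wx": 0, "wy": 0, "wz": 0, "dx": 0, "dy": 0, "dz": -0.4, "fingers": 255},
    {"wx": 0, "wy": 0, "wz": 0, "dx": 0, "dy": 0, "dz": -0.2, "fingers": 255},
  ],
)

```text
t: 2.03
tool_pos: [0.4802, -0.1287, 0.126]
orientation: [-3.085, -0.569, -0.006]
force: [-0.1, 0.1, -0.2]
opening: 0.0003
```

Request:
send_rows(
  series=[
    {"wx": 0, "wy": 0, "wz": 0, "dx": 0, "dy": 0.3, "dz": -0.3, "fingers": 255},
    {"wx": 0, "wy": 0, "wz": 0, "dx": 0, "dy": 0.1, "dz": -0.3, "fingers": 255},
    {"wx": 0, "wy": 0, "wz": 0, "dx": 0, "dy": 0, "dz": -0.2, "fingers": 255},
  ],
)

```text
t: 2.28
tool_pos: [0.4802, -0.1255, 0.118]
orientation: [-3.086, -0.567, -0.007]
force: [-1.8, -0.4, 2.8]
opening: 0.0005
```

Request:
send_rows(
  series=[
    {"wx": 0, "wy": 0, "wz": 0, "dx": 0, "dy": 0, "dz": -0.3, "fingers": 255},
    {"wx": 0, "wy": 0, "wz": 0, "dx": 0, "dy": 0, "dz": -0.3, "fingers": 255},
  ],
)

```text
t: 2.45
tool_pos: [0.4806, -0.1256, 0.1156]
orientation: [-3.087, -0.567, -0.007]
force: [-20.6, 5.5, 44.2]
opening: 0.0001
```

```bash
python3 - <<'E'
from h import *
for n,(x0,x1,y0,y1) in dict(side=(205,305,220,300)).items():
    im=robot.read_camera(n)[y0:y1,x0:x1,::-1];cv2.imwrite(f"pics/{n}2.png",cv2.resize(im,None,fx=7,fy=7,interpolation=2))
s=robot.read_state();print(s["t"],s["tool_pos"],s["orientation"],s["force"],s["opening"])
E
```

```text
2.5 [ 0.48053234 -0.12558195  0.11586636] [-3.08707119 -0.56759863 -0.00714791] [-16.50134714   4.92408483  27.18643364] 0.0008338794854292483
```

View pics/side2.png

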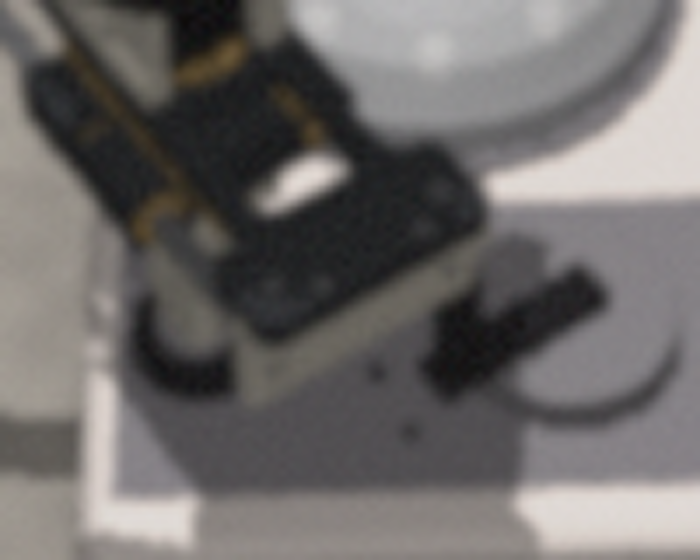

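Request:
send_rows(
  series=[
    {"wx": 0, "wy": 0, "wz": 0, "dx": 0, "dy": 0, "dz": 0.1, "fingers": 255},
  ],
)

```text
t: 2.58
tool_pos: [0.4805, -0.1256, 0.1182]
orientation: [-3.087, -0.568, -0.007]
force: [-3.1, 0.5, 3.9]
opening: 0.0003
```

Request:
send_rows(
  series=[
    {"wx": 0, "wy": 0, "wz": 0, "dx": 0, "dy": 0, "dz": 0.1, "fingers": 255},
  ],
)

```text
t: 2.67
tool_pos: [0.4809, -0.1256, 0.1202]
orientation: [-3.088, -0.569, -0.008]
force: [-1.6, -0.3, 1.9]
opening: 0.0002
```

Request:
send_rows(
  series=[
    {"wx": 0, "wy": 0, "wz": 0, "dx": 0, "dy": 0, "dz": 0.1, "fingers": 255},
  ],
)

```text
t: 2.75
tool_pos: [0.4811, -0.1256, 0.1217]
orientation: [-3.088, -0.569, -0.009]
force: [-1.4, -0.6, 1.6]
opening: 0.0007
```

Request:
send_rows(
  series=[
    {"wx": 0, "wy": 0, "wz": 0, "dx": 0, "dy": 0, "dz": 0.1, "fingers": 255},
  ],
)

```text
t: 2.83
tool_pos: [0.4813, -0.1255, 0.1228]
orientation: [-3.088, -0.569, -0.01]
force: [0.1, -0.8, 0.2]
opening: 0.0003
```

Request:
send_rows(
  series=[
    {"wx": 0, "wy": 0, "wz": 0, "dx": 0, "dy": 0, "dz": 0.1, "fingers": 255},
  ],
)

```text
t: 2.92
tool_pos: [0.4813, -0.1254, 0.1236]
orientation: [-3.088, -0.569, -0.01]
force: [-0.5, -0.6, 0.0]
opening: 0.0007
```

Request:
send_rows(
  series=[
    {"wx": 0, "wy": 0, "wz": 0, "dx": 0, "dy": 0, "dz": 0.1, "fingers": 255},
  ],
)

```text
t: 3.0
tool_pos: [0.4813, -0.1252, 0.1243]
orientation: [-3.088, -0.57, -0.01]
force: [1.3, -0.5, -0.8]
opening: 0.0003
```

Request:
send_rows(
  series=[
    {"wx": 0, "wy": 0, "wz": 0, "dx": 0, "dy": 0, "dz": 0.1, "fingers": 255},
  ],
)

```text
t: 3.08
tool_pos: [0.4812, -0.1251, 0.125]
orientation: [-3.087, -0.57, -0.009]
force: [0.6, 0.4, -0.8]
opening: 0.0005
```

Request:
send_rows(
  series=[
    {"wx": 0, "wy": 0, "wz": 0, "dx": 0, "dy": 0, "dz": 0.1, "fingers": 255},
  ],
)

```text
t: 3.17
tool_pos: [0.4811, -0.125, 0.1258]
orientation: [-3.087, -0.57, -0.009]
force: [-0.7, -0.2, -0.1]
opening: 0.0008
```

Request:
send_rows(
  series=[
    {"wx": 0, "wy": 0, "wz": 0, "dx": 0, "dy": 0, "dz": 2, "fingers": 255},
    {"wx": 0, "wy": 0, "wz": 0, "dx": 0, "dy": 0, "dz": 3, "fingers": 115},
    {"wx": 0, "wy": 0, "wz": 0, "dx": 0, "dy": 0, "dz": 2.2, "fingers": 115},
    {"wx": 0, "wy": 0, "wz": 0, "dx": 2, "dy": -1.2, "dz": 0, "fingers": 115},
    {"wx": 0, "wy": 0, "wz": 0, "dx": 2.5, "dy": -1.4, "dz": 0, "fingers": 115},
    {"wx": 0, "wy": 0, "wz": 0, "dx": 2, "dy": -1.2, "dz": 0, "fingers": 115},
    {"wx": 0, "wy": 0, "wz": 0, "dx": 0, "dy": 0, "dz": 0, "fingers": 115},
  ],
)

```text
t: 3.75
tool_pos: [0.5467, -0.1631, 0.2005]
orientation: [-3.086, -0.571, -0.007]
force: [0.4, -0.8, 0.3]
opening: 0.0361
```

```bash
python3 - <<'E'
from h import *
for n,(x0,x1,y0,y1) in dict(side=(195,335,180,300)).items():
    im=robot.read_camera(n)[y0:y1,x0:x1,::-1];cv2.imwrite(f"pics/{n}3.png",cv2.resize(im,None,fx=5,fy=5,interpolation=2))
s=robot.read_state();print(s["t"],s["tool_pos"],s["orientation"],s["force"],s["opening"])
E
```

```text
3.8 [ 0.54556412 -0.16228085  0.20044104] [-3.08465684 -0.57098828 -0.00556729] [-0.2531276   0.73903043  0.4137265 ] 0.04017418208723853
```

View pics/side3.png

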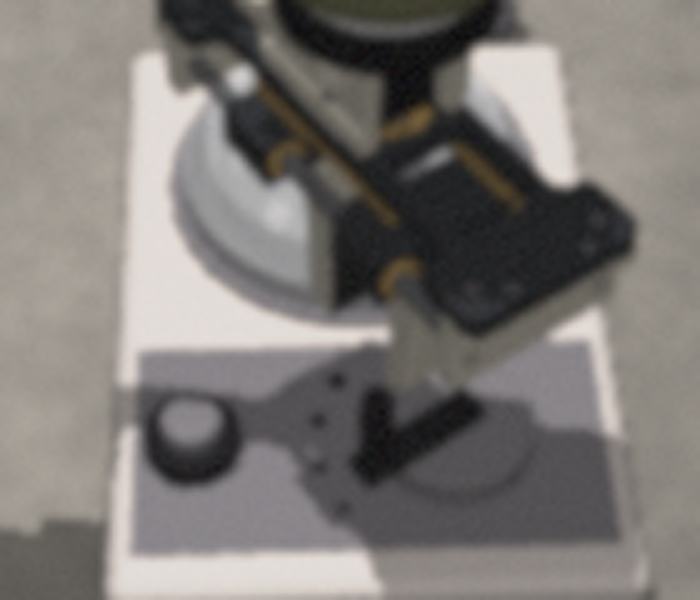

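Request:
send_rows(
  series=[
    {"wx": 0, "wy": 0, "wz": 0, "dx": 0.2, "dy": -0.1, "dz": -1.5, "fingers": 115},
    {"wx": 0, "wy": 0, "wz": 0, "dx": 0, "dy": -0.1, "dz": -1.5, "fingers": 115},
    {"wx": 0, "wy": 0, "wz": 0, "dx": 0, "dy": 0, "dz": -1.2, "fingers": 115},
  ],
)

```text
t: 4.05
tool_pos: [0.5485, -0.1643, 0.1602]
orientation: [-3.086, -0.571, -0.011]
force: [-0.6, -0.3, -0.5]
opening: 0.0506
```

Request:
send_rows(
  series=[
    {"wx": 0, "wy": 0, "wz": 0, "dx": 0, "dy": 0, "dz": -1.2, "fingers": 115},
    {"wx": 0, "wy": 0, "wz": 0, "dx": 0, "dy": 0, "dz": -0.9, "fingers": 115},
    {"wx": 0, "wy": 0, "wz": 0, "dx": 0, "dy": 0, "dz": -0.6, "fingers": 115},
    {"wx": 0, "wy": 0, "wz": 0, "dx": 0, "dy": 0, "dz": 0, "fingers": 115},
  ],
)

```text
t: 4.38
tool_pos: [0.5447, -0.1621, 0.127]
orientation: [-3.083, -0.571, -0.002]
force: [-0.1, 0.2, 0.2]
opening: 0.0509
```

Request:
send_rows(
  series=[
    {"wx": 0, "wy": 0, "wz": 0, "dx": 0.2, "dy": -0.1, "dz": 0.3, "fingers": 180},
    {"wx": 0, "wy": 0, "wz": 0, "dx": 0, "dy": 0, "dz": 0, "fingers": 255},
    {"wx": 0, "wy": 0, "wz": 0, "dx": 0, "dy": 0, "dz": 0, "fingers": 255},
    {"wx": 0, "wy": 0, "wz": 0, "dx": 0, "dy": 0, "dz": 0, "fingers": 255},
    {"wx": 0, "wy": 0, "wz": 0, "dx": 0, "dy": 0, "dz": 0, "fingers": 255},
  ],
  newtons=20,
)

```text
t: 4.8
tool_pos: [0.5477, -0.1633, 0.1323]
orientation: [-3.084, -0.572, -0.006]
force: [-0.0, 0.7, -0.5]
opening: 0.0226
```

```bash
python3 - <<'E'
from h import *
for n,(x0,x1,y0,y1) in dict(side=(195,335,180,300)).items():
    im=robot.read_camera(n)[y0:y1,x0:x1,::-1];cv2.imwrite(f"pics/{n}4.png",cv2.resize(im,None,fx=5,fy=5,interpolation=2))
s=robot.read_state();print(s["t"],s["tool_pos"],s["orientation"],s["force"],s["opening"])
E
```

```text
4.85 [ 0.5478692  -0.16339584  0.13248613] [-3.08388027 -0.57187532 -0.00615431] [0.35870318 0.82923796 0.37760201] 0.018063285604199356
```

View pics/side4.png

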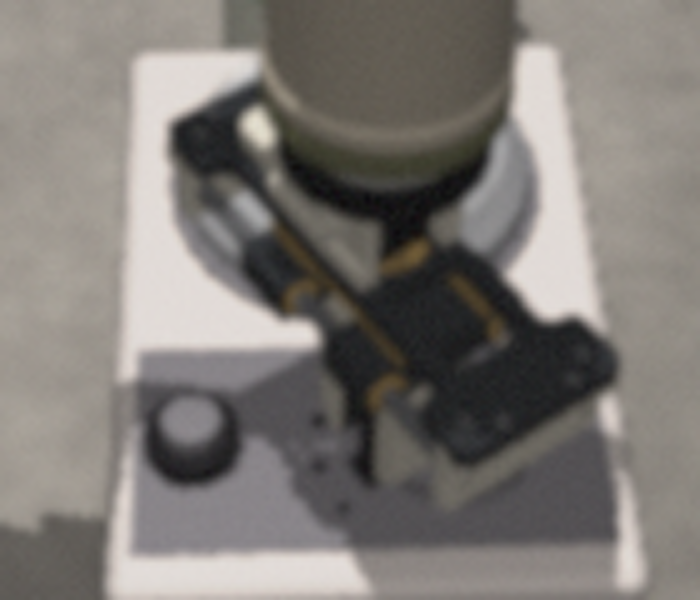

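Request:
send_rows(
  series=[
    {"wx": 0, "wy": 0, "wz": 0, "dx": 0, "dy": 0, "dz": -0.3, "fingers": 255},
    {"wx": 0, "wy": 0, "wz": 0, "dx": 0, "dy": 0, "dz": 0, "fingers": 255},
    {"wx": 0, "wy": 0, "wz": 0, "dx": 0, "dy": 0, "dz": 0, "fingers": 255},
  ],
  newtons=25,
)

```text
t: 5.1
tool_pos: [0.5485, -0.1637, 0.1313]
orientation: [-3.085, -0.572, -0.009]
force: [0.8, 0.4, -1.3]
opening: 0.0134
```

Request:
send_rows(
  series=[
    {"wx": 0, "wy": 0, "wz": -0.12, "dx": -0.16, "dy": 0.5, "dz": 0, "fingers": 255},
    {"wx": 0, "wy": 0, "wz": -0.12, "dx": -0.1, "dy": 0.5, "dz": 0, "fingers": 255},
    {"wx": 0, "wy": 0, "wz": -0.12, "dx": -0.04, "dy": 0.5, "dz": 0, "fingers": 255},
  ],
)

```text
t: 5.35
tool_pos: [0.5454, -0.1505, 0.1311]
orientation: [-3.142, 0.003, -0.01]
force: [-0.5, 2.0, 1.5]
opening: 0.0133
```

Request:
send_rows(
  series=[
    {"wx": 0, "wy": 0, "wz": -0.12, "dx": 0.02, "dy": 0.52, "dz": 0, "fingers": 255},
    {"wx": 0, "wy": 0, "wz": -0.12, "dx": 0.08, "dy": 0.52, "dz": 0, "fingers": 255},
    {"wx": 0, "wy": 0, "wz": -0.12, "dx": 0.14, "dy": 0.5, "dz": 0, "fingers": 255},
  ],
)

```text
t: 5.6
tool_pos: [0.5475, -0.136, 0.1312]
orientation: [3.082, -0.589, 0.01]
force: [-1.0, -1.5, 0.6]
opening: 0.0134
```

Request:
send_rows(
  series=[
    {"wx": 0, "wy": 0, "wz": -0.12, "dx": 0.19, "dy": 0.47, "dz": 0, "fingers": 255},
    {"wx": 0, "wy": 0, "wz": -0.12, "dx": 0.25, "dy": 0.45, "dz": 0, "fingers": 255},
    {"wx": 0, "wy": 0, "wz": -0.12, "dx": 0.3, "dy": 0.41, "dz": 0, "fingers": 255},
  ],
)

```text
t: 5.85
tool_pos: [0.5538, -0.1242, 0.1311]
orientation: [2.913, -1.151, 0.007]
force: [-5.0, -4.1, 2.0]
opening: 0.0135
```

Request:
send_rows(
  series=[
    {"wx": 0, "wy": 0, "wz": -0.1, "dx": 0.33, "dy": 0.39, "dz": 0, "fingers": 255},
    {"wx": 0, "wy": 0, "wz": -0.06, "dx": 0.2, "dy": 0.2, "dz": 0, "fingers": 255},
    {"wx": 0, "wy": 0, "wz": 0, "dx": 0, "dy": 0, "dz": 0, "fingers": 255},
  ],
)

```text
t: 6.1
tool_pos: [0.5583, -0.1191, 0.1312]
orientation: [2.798, -1.4, 0.004]
force: [-2.0, -0.5, 2.2]
opening: 0.0134
```

```bash
python3 - <<'E'
from h import *
for n,(x0,x1,y0,y1) in dict(side=(195,335,180,300),top=(225,365,135,255)).items():
    im=robot.read_camera(n)[y0:y1,x0:x1,::-1];cv2.imwrite(f"pics/{n}5.png",cv2.resize(im,None,fx=5,fy=5,interpolation=2))
s=robot.read_state();print(s["t"],s["tool_pos"],s["orientation"],s["force"],s["opening"])
E
```

```text
6.2 [ 0.55811264 -0.11920142  0.13122713] [ 2.80184173 -1.39316172  0.00357542] [-2.41169196 -0.81083553  2.37912597] 0.013315536701563976
```

View pics/side5.png

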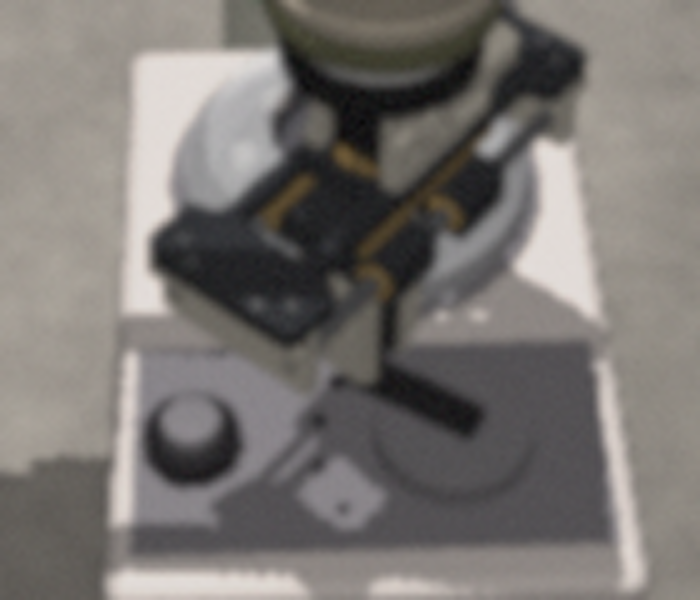

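View pics/top5.png

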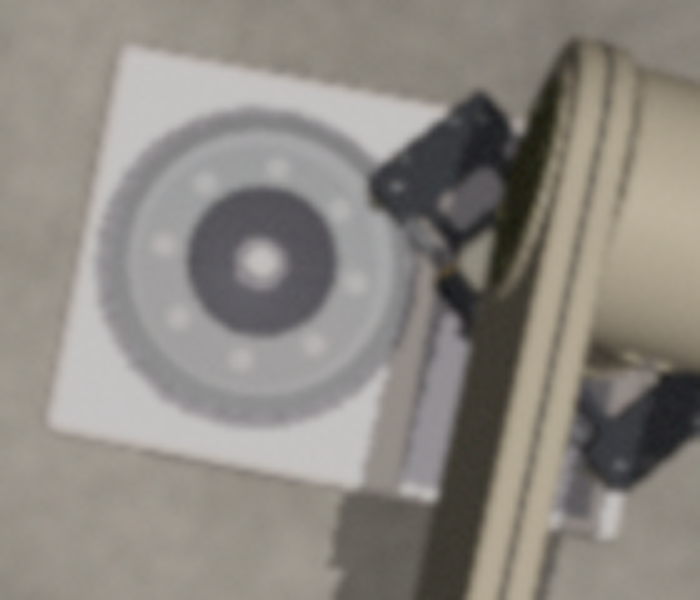

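Request:
send_rows(
  series=[
    {"wx": 0, "wy": 0, "wz": -0.03, "dx": 0.14, "dy": 0.13, "dz": 0, "fingers": 255},
    {"wx": 0, "wy": 0, "wz": 0, "dx": 0.03, "dy": 0.03, "dz": 0, "fingers": 255},
  ],
)

```text
t: 6.37
tool_pos: [0.5591, -0.1182, 0.1312]
orientation: [2.782, -1.429, 0.002]
force: [-4.1, -1.6, 2.4]
opening: 0.0138
```

```bash
python3 - <<'E'
from h import *
im=robot.read_camera("side");cv2.imwrite("pics/side6.png",cv2.resize(im[235:285,255:315,::-1],None,fx=12,fy=12,interpolation=2))
s=robot.read_state();print(s["t"],s["tool_pos"],s["orientation"],s["force"],s["opening"])
A=np.array([.586,-.149])
def pr(phi,r,off,z):
    th=-.2155+np.pi+.6-phi;u=np.array([np.cos(th),np.sin(th)]);v=np.array([-u[1],u[0]]);return proj("side",np.r_[A+r*u+off*v,z])
# lever angle in view predicted for several dial angles
for phi in(1.0,1.1,1.2,1.28):
    d=pr(phi,.04,0,.123)-pr(phi,0,0,.123);print(phi,np.degrees(np.arctan2(d[1],d[0])),pr(phi,0,0,.123),pr(phi,.04,0,.123))
E
```

```text
6.4167 [ 0.55905971 -0.11828744  0.1311877 ] [ 2.78352831e+00 -1.42712739e+00  2.03363415e-03] [-3.83796433 -1.78163835  2.99706044] 0.013541527836686997
1.0 -162.86936712536794 [284.5975412  261.45282373] [266.49527869 255.87324462]
1.1 -158.11210690844194 [284.5975412  261.45282373] [267.24168728 254.48007487]
1.2 -153.24705047592775 [284.5975412  261.45282373] [268.15408978 253.16358032]
1.28 -149.2559731350935 [284.5975412  261.45282373] [268.99680421 252.17356247]
```

View pics/side6.png

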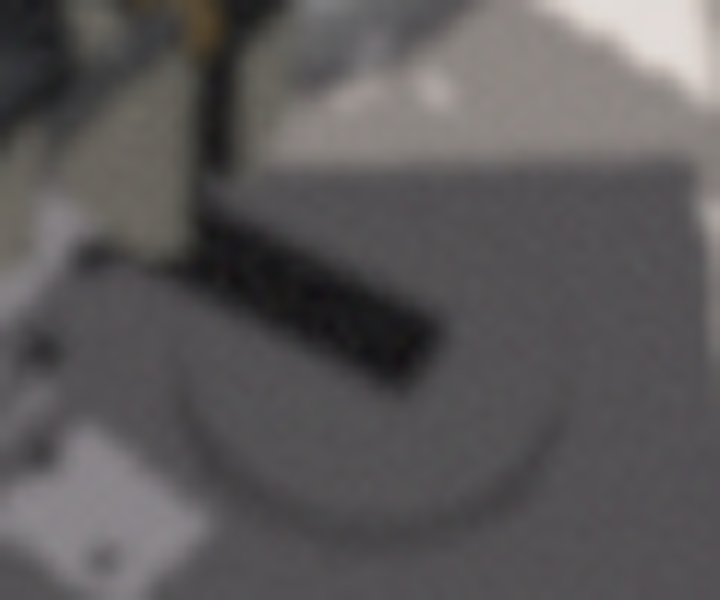

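Request:
send_rows(
  series=[
    {"wx": 0, "wy": 0, "wz": 0, "dx": 0.02, "dy": 0.02, "dz": 0, "fingers": 255},
    {"wx": 0, "wy": 0, "wz": 0, "dx": 0.02, "dy": 0.02, "dz": 0, "fingers": 255},
    {"wx": 0, "wy": 0, "wz": 0, "dx": 0.02, "dy": 0.02, "dz": 0, "fingers": 255},
    {"wx": 0, "wy": 0, "wz": 0, "dx": 0.02, "dy": 0.02, "dz": 0, "fingers": 255},
    {"wx": 0, "wy": 0, "wz": 0, "dx": 0.02, "dy": 0.02, "dz": 0, "fingers": 255},
    {"wx": 0, "wy": 0, "wz": 0, "dx": 0.02, "dy": 0.02, "dz": 0, "fingers": 255},
  ],
)

```text
t: 6.92
tool_pos: [0.5591, -0.1183, 0.1312]
orientation: [2.786, -1.419, 0.0]
force: [-4.4, -2.8, 3.7]
opening: 0.0136
```

```bash
python3 - <<'E'
from h import *
for n in("side","top"): cv2.imwrite(f"pics/{n}7.png",robot.read_camera(n)[:,:,::-1])
for i in range(6): robot.read_camera("side")
s=robot.read_state();print(s["t"],s["tool_pos"],s["orientation"],s["force"],s["opening"])
E
```

```text
7.3167 [ 0.55912173 -0.11824684  0.13121661] [ 2.78595124e+00 -1.41902076e+00  2.88760775e-04] [-4.22938946 -1.95222267  4.07984949] 0.013082333433138863
```

View pics/side7.png

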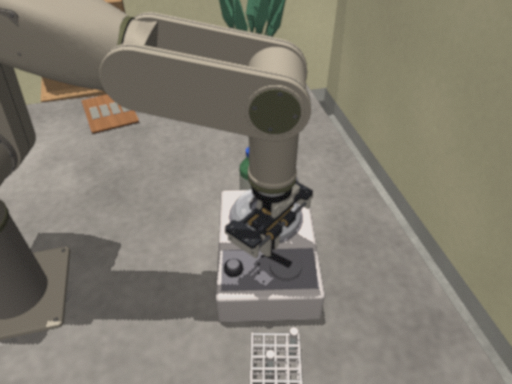

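View pics/top7.png

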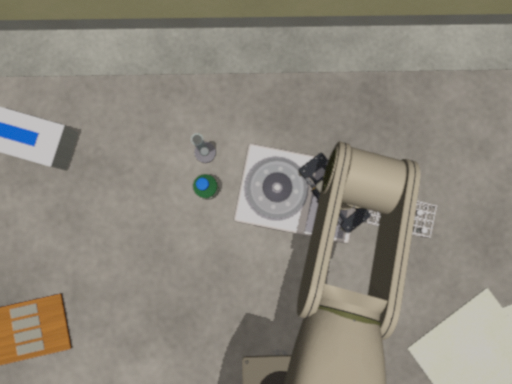

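Everything is stable: the dial is held and the bystanders haven't moved (bottle still at (205,186), cylinder at (204,152), rack unchanged). I'm handing the job in.

```bash
python3 - <<'E'
from plant import robot
print(robot.close_job())
E
```

```text
the job is handed in; nothing more can be done
None
```

I pressed the start button to its stop and let it come back up. Then I gripped the post, turned the dial to the third click, and handed the job in at about 7.3 s with the fingers still holding it. The hand-in gives no verdict.

- **Button:** contact began near z = 0.122 m and it stopped hard near 0.116 m. The force rose at a steady rate that fits about 5 N at the bottom, so I read it as the full 6 mm travel. The force reading reached 44 N at the stop, more than planned, and came from the finger tips. Afterwards the picture showed the button up and the force was near zero.
- **Dial:** the estimates of its final angle differ a little. The tool's angle about the dial axis gave about 1.2 rad or slightly more, and the lever edges in the side view about 1.2–1.25 rad. The straight-line distance the post moved gave less, about 1.14 rad, so I pushed about 1.3 mm further. All three are above 1.1 rad and below the 1.28 rad stop.
- **Hold:** the grip stayed steady for about a second before hand-in, at 13 mm opening on the 14 mm post with a 25 N grip. The horizontal force at the wrist was about 4.7 N, a little under the stated 6 N holding push.
- **Bystanders:** the bottle, the cylinder and the visible part of the rack are where they were in the first pictures. The arm hides part of the rack in the last top view.

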